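# Close up the pastry warmer and set its timer

## Robot

A 6-joint arm with a two-finger parallel gripper is mounted at the origin on the work surface. World frame = base frame: x ahead of the robot, y to its left, z up, the work surface at z = 0. Lengths are in m, angles in rad, forces in N, time in s.
With the tool pointing down it reaches from about 0.325 to 0.85 m from the base axis. Payload 4.4 kg.
Tool frame: the origin (TCP) lies midway between the tips of the shut fingers; the grasp point (between the pads) lies 19 mm behind it; z points along the fingers, y is the direction in which the jaws open and shut (so a half turn about z gives the same grasp; the last joint's range is limited). The gripper opens to 94 mm and grips with 3 to 60 N. Pads are 16 mm wide; open, the fingers measure 119 mm over their backs; the gripper's body (75 mm by 177 mm) begins 78 mm behind the grasp point.
Start: joints at [1.016, 0.207, 1.542, -0, 1.393, -0.15], TCP at [0.226, 0.529, 0.205] pointing down, gripper open.
Joint ranges: [-2.73, 2.73], [-0.86, 2.22], [0.23, 2.46], [-1.11, 4.25], [0.08, 2.63], [-2.82, 2.82]. Speed limits (rad/s): [2.79, 2.79, 3.14, 3.14, 3.14, 3.14].

## Interface

Orientations are given as a rotation vector (axis times angle).
In Python, from bench import observe, capture, hand_in gives the robot as it stands.
- The arm moves only by the tool apply_moves, never from a script. Its argument "series" is a list of rows, each a list of 3 entries, a list of its own where there are three numbers: the shift along the world's x, y, z scaled (see below), then the turn, a rotation vector about the world's x, y, z scaled (see below), then the opening, from -1 (shut) to 1 (fully open), so that 0 is half open. In form: [[[x, y, z], [rx, ry, rz], fingers], ...]. A call has 1 to 8 rows; each row shifts and turns the pose as measured when the row begins; what a row does not reach is not made up. The controller multiplies each number of a shift by 0.05 m and each number of a turn by 6 degrees. A row lasts 1/8 s, in which the tool goes at most 62.5 mm and 10.7 degrees, less where a joint would pass 70% of its speed; a pose out of reach is approached as far as the arm can. A call with a number of a shift or a turn outside -1 to 1 is refused whole. A call with a gripper value outside its range is refused whole. The fingers move at their own pace and stop on an object; the grip force is fixed at half the most. Time passes only in rows, so rows that do not move let the fingers close. It gives the time, the measured TCP pose, the force and the opening at its end, in the units of the state.
- observe(): the state, without advancing time (a new reading comes with each control period).
- capture(name): name is "scene" or "top" or "wrist"; returns a dict with "image" (400x640x3 uint8, blue, green, red), "z_map" (400x640 float32, m along the optical axis (not along the pixel's ray), 0 where there is no reading), "fx", "fy", "cx", "cy" (pixels), "distortion" ([k1, k2, p1, p2, k3] as OpenCV has them; the pictures are not rectified), "rvec" (rotation vector, rad) and "tvec" (3), from world to camera coordinates, as OpenCV has them. Camera axes: x right, y down, z forward; pixel columns grow to the right and rows downward; lengths in m; the calibration is good to about 2 mm. A picture is of the moment at which its call begins.
- hand_in(): hands the job in, once; it reports no verdict.
The state is a dict: "time": time; "qpos": joint angles; "joint_velocities": joint speeds; "effort": joint torques, N m; "position": TCP position; "eef_rot": TCP orientation; "force": force on the tool from outside, world axes, zero at the start; "moment": the same for the moment, N m; "opening": opening from 0.0 (shut) to 1.0 (fully open).
Only numpy, scipy, OpenCV 4.12 (cv2) and the standard library are available. Lean on these libraries where they do the work, as an engineer would, in place of code of your own. Each camera call takes 0.05 s, during which the arm holds its last target.

## Task

Close up the pastry warmer: lift the orange-pinned knee of its folding lid stay up past centre to unlock it, then lower the lid gently until it is fully shut. Then turn the small inner timer knob clockwise until its white line points at the green mark, leaving the outer thermostat ring where it is set, and without shifting or tipping the syrup bottle, jam jar or cup.

Things in the scene. Friction and masses are not known exactly. Their poses are not given: they have to be found in the camera images.
- warmer: Counter-top pastry warmer, fixed to the table. Origin: under its middle, on the table top. Its axes: z up; x along the lid's hinge, towards the side with the stay; y towards the hinge. Steel chamber 180 mm (x -90..90) by 220 mm (y -80..140), rim 112 mm high, pastries inside; red console 180 by 90 mm (y -170..-80), 92 mm high. The lid's hinge line runs along x at y 140, z 112 mm.
- lid (a joint): Angle of the lid about its hinge, rad: 0 = propped open by the locked stay (66 degrees above level, leaning over the chamber), grows as the lid goes down, 1.15 = fully shut, lying on the rim. A friction hinge: the lid stays wherever it is left; it takes about 0.5 N m less its weight (0.3 kg) to lower, a few N at its edge.
- lid_edge (a point): Middle of the lid's free edge, on its lower (inner) face, 220 mm from the hinge line. The lid is an aluminium plate 180 mm wide, 220 mm long and 12 mm thick, the thickness lying on its outer side, with a black strip along the free edge.
- stay_knee (a joint): Bend of the stay's knee, rad: 0 = locked (knee sagging below the line between the stay's ends, against its stop), 0.25 = straight (centre), more = unlocked and folding upward; about 2.2 with the lid shut. While it is locked the lid cannot be lowered. A few N lift it; the lid rises about 1 degree as it passes centre; then it stays where it is left.
- stay_foot (a point): Pivot of the stay's lower end on the chamber wall, at warmer x 100, y -50, z 92 mm. The stay is two dark steel bars, each 93 mm between pivots, upright, 98 to 107 mm on the warmer's +x side. Its head pivots on the lid 90 mm from the lid's hinge. Locked, the knee lies at warmer y 33, z 133 mm; lifted, it swings about this foot, up and towards -y.
- knee_pin (a point): Middle of the free part of the orange pin at the knee: a rod 12 mm thick along the warmer's x, from 107 to 164 mm on its +x side (this point at 140 mm). Nothing is under it but the table, so it can be pushed or hooked from below and behind (the hinge side), or pinched from above.
- timer (a joint): Angle of the inner (timer) knob, rad, growing clockwise seen from above, range 0 to 2.3. Its white line points at the green mark at 1.30; it stays where it is left (friction 0.03 N m).
- timer_grip (a point): On the inner knob's axis (warmer x 0, y -125, z 130 mm), about half-way up its grip: an upright black bar 36 mm long, 13 mm thick, from 112 to 144 mm above the table, with a white line on the top and on the end that points. At timer = 1.30 the bar lies along the warmer's x axis, its white end towards -x, where the green mark is painted on the console.
- thermostat (a joint): Angle of the outer (thermostat) ring, rad, clockwise from above; it turns freely (friction 0.02 N m) and must keep its setting. Grey disc 60 mm across on the inner knob's axis, its flat top at 108 mm.
- thermostat_mark (a point): The yellow mark on the outer ring, at its rim, 28 mm from the axis, on its top.
- syrup_mid (a point): Centre of the amber syrup bottle, 54 mm across, 160 mm tall, loose. Not to be disturbed.
- jam_mid (a point): Centre of the green jam jar, 62 mm across, 100 mm tall, loose. Not to be disturbed.
- cup_mid (a point): Centre of the blue cup, 68 mm across, 85 mm tall, loose. Not to be disturbed.

How it is judged:
On the way, in this order (a step that is already met when the one before it is completed fails the run):
1. the stay's knee is lifted past centre while the lid is still up (value of joint stay_knee above 0.45 rad and value of joint lid below 0.4 rad), for 0.1 s.
2. the lid is lowered fully shut (value of joint lid above 1.1 rad), for 0.2 s.
3. the timer knob's line points at the green mark, the lid still shut (value of joint timer between 1.15 and 1.45 rad and value of joint lid above 1.1 rad), for 0.2 s.
At the end, for the whole second after the job is handed in: The lid is shut (within 0.05 rad) and at rest, the timer knob points at the green mark (1.30 within 0.15 rad), the outer ring's mark is within 4 mm of where it was, and bottle, jar and cup stand within 30 mm of where they were, upright within 0.35 rad (all of step 3 and velocity of joint lid below 0.05 rad/s and distance of thermostat_mark from where it was at the start of the episode below 0.004 m and not (distance of syrup_mid from where it was at the start of the episode above 0.03 m or angle between syrup_mid's own z axis and vertical above 0.35 rad) and not (distance of jam_mid from where it was at the start of the episode above 0.03 m or angle between jam_mid's own z axis and vertical above 0.35 rad) and not (distance of cup_mid from where it was at the start of the episode above 0.03 m or angle between cup_mid's own z axis and vertical above 0.35 rad)); the robot touches nothing.
It fails at once if the lid is slammed (faster than 2 rad/s) (velocity of joint lid above 2 rad/s).
It fails at once if the outer thermostat ring is turned (its mark moves more than 4 mm) (distance of thermostat_mark from where it was at the start of the episode above 0.004 m).
It fails at once if the syrup bottle is shifted more than 30 mm or tipped (distance of syrup_mid from where it was at the start of the episode above 0.03 m or angle between syrup_mid's own z axis and vertical above 0.35 rad).
It fails at once if the jam jar is shifted more than 30 mm or tipped (distance of jam_mid from where it was at the start of the episode above 0.03 m or angle between jam_mid's own z axis and vertical above 0.35 rad).
It fails at once if the cup is shifted more than 30 mm or tipped (distance of cup_mid from where it was at the start of the episode above 0.03 m or angle between cup_mid's own z axis and vertical above 0.35 rad).
It also fails if it takes over 64 s, if anything falls off the work surface, if the arm or the gripper's body presses on something with over 40 N, if the wrist force passes 120 N, or if a joint passes its speed limit or range.

## Working session

There is one attempt and no reset: what is moved stays moved. The work goes in short steps, Python scripts to look and compute and a tool call to move; the robot and the scene stay as the last step left them, time stands still between calls to the robot, and variables do not carry over. Pictures are saved under pics/ and viewed, and the job is handed in when it is done.

Besides the shell and the picture viewer there is one more tool, called after "Emit:" as name(argument=value, ...) on one line, values as JSON. apply_moves: Moves the arm, as the interface text tells. Its arguments: {"type":"object","properties":{"series":{"type":"array"}},"required":["series"]}

```bash
ls; mkdir -p pics; python3 - <<'E'
from bench import observe,capture
import cv2,pickle
s=observe();print(s)
for n in("scene","top","wrist"):
    c=capture(n);pickle.dump(c,open(n+"0.pkl","wb"));cv2.imwrite(f"pics/{n}0.png",c["image"])
    print(n,c["fx"],c["cx"],c["cy"],c["distortion"],c["rvec"],c["tvec"])
E
```

```text
pics
{'time': 0.0, 'qpos': array([ 1.01548626e+00,  2.07382757e-01,  1.54293177e+00, -6.31139729e-06,
        1.39346395e+00, -1.50473656e-01]), 'joint_velocities': array([ 2.88177462e-04,  1.18566100e-03,  3.17022819e-05,  1.46612831e-03,
        3.22844088e-04, -1.74721154e-04]), 'effort': array([ 8.91806612e-04, -3.70875514e+01, -2.81417298e+01,  6.98527833e-02,
        3.61343112e-02, -1.86907055e-04]), 'position': array([0.22605311, 0.52784518, 0.20432246]), 'eef_rot': array([-0.63142911, -3.07671608,  0.00322451]), 'force': array([ 0.83281731,  0.26803672, -0.00487856]), 'moment': array([ 0.02648227,  0.00318401, -0.03416774]), 'opening': 0.9927242208154303}
scene 377.4483703257439 323.8041798606695 198.90409884782352 [-0.00763046  0.          0.          0.          0.        ] [ 2.50395608  0.71205718 -0.18963731] [-0.5422791  -0.12589324  1.15605036]
top 392.53809657255385 311.43599154329 198.31982528774057 [-0.09848971  0.          0.          0.          0.        ] [ 1.93096606 -2.30197631  0.23827551] [0.14835621 0.61428119 0.86012934]
wrist 342.93819366636063 325.8021760072633 201.12682005641975 [-0.04835252  0.          0.          0.          0.        ] [-2.45168406 -1.61510505 -0.18874567] [-0.57400372 -0.02509011  0.38855291]
```

View pics/scene0.png

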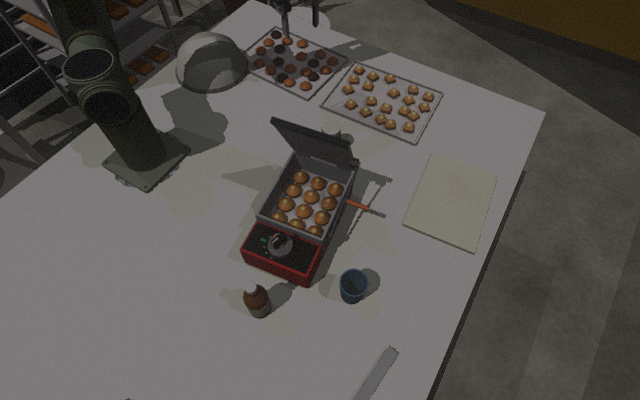

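View pics/top0.png

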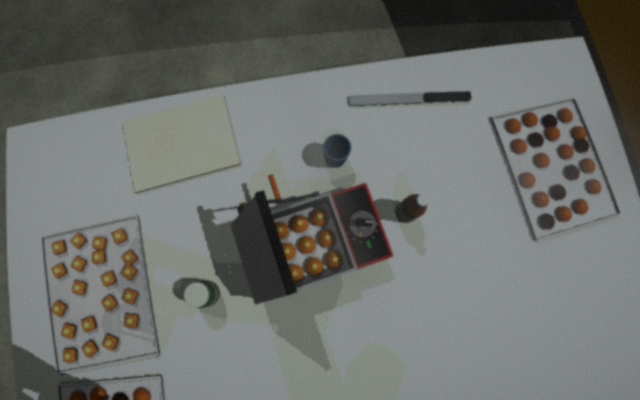

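View pics/wrist0.png

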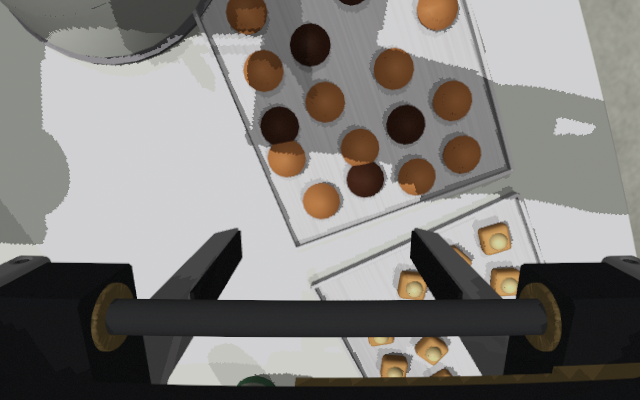

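```bash
cat > h.py <<'E'
import numpy as np,cv2,pickle
def KD(c): return np.array([[c["fx"],0,c["cx"]],[0,c["fy"],c["cy"]],[0,0,1.]]),np.array(c["distortion"],float)
def RT(c): return cv2.Rodrigues(np.array(c["rvec"],float))[0],np.array(c["tvec"],float).reshape(3)
def rays(c,uv):
    K,D=KD(c);R,t=RT(c)
    n=cv2.undistortPoints(np.array(uv,float).reshape(-1,1,2),K,D).reshape(-1,2)
    d=np.c_[n,np.ones(len(n))]
    return -R.T@t,d@R   # d in world, unit optical depth
def onz(c,uv,z):
    o,d=rays(c,uv);return o+d*((z-o[2])/d[:,2])[:,None]
def dep(c,uv):
    o,d=rays(c,uv);uv=np.array(uv,int).reshape(-1,2);return o+d*c["z_map"][uv[:,1],uv[:,0]][:,None]
def proj(c,P):
    K,D=KD(c);return cv2.projectPoints(np.array(P,float).reshape(-1,3),np.array(c["rvec"],float),np.array(c["tvec"],float),K,D)[0].reshape(-1,2)
def mask(c,lo,hi): return cv2.inRange(cv2.cvtColor(c["image"],cv2.COLOR_BGR2HSV),lo,hi)
E
python3 - <<'E'
from h import *
for n in("top","scene"):
    c=pickle.load(open(n+"0.pkl","rb"))
    m=mask(c,(0,170,60),(6,255,255))|mask(c,(172,150,60),(180,255,255))
    k,l,st,ce=cv2.connectedComponentsWithStats(m)
    print(n,[(tuple(st[i]),) for i in range(1,k) if st[i][4]>30])
    ys,xs=np.where(m>0);P=dep(c,np.c_[xs,ys])
    print(np.percentile(P[:,2],[5,25,50,75,95]))
    q=P[(P[:,2]>.085)&(P[:,2]<.1)&(P[:,0]>.2)]
    r=cv2.minAreaRect(q[:,:2].astype(np.float32)*1000);print(len(q),r,cv2.boxPoints(r).tolist())
    im=c["image"]
    x0,y0=(190,120) if n=="top" else (220,90)
    cr=cv2.resize(im[y0:y0+200,x0:x0+230],None,fx=3.4,fy=3,interpolation=cv2.INTER_CUBIC)
    cr=np.clip(cr.astype(float)*1.5,0,255).astype(np.uint8)
    cv2.imwrite(f"pics/{n}0z.png",cr)
E
```

```text
top []
[0.09002493 0.09086755 0.09188584 0.09277679 0.09356827]
29 ((549.5584106445312, -96.96637725830078), (166.63511657714844, 15.803740501403809), 4.0134148597717285) [[465.89215087890625, -94.915283203125], [466.99822998046875, -110.68026733398438], [633.2246704101562, -99.01747131347656], [632.1185913085938, -83.25248718261719]]
scene [((np.int32(259), np.int32(255), np.int32(58), np.int32(23), np.int32(169)),)]
[0.08729291 0.08951344 0.09080718 0.09189035 0.0940676 ]
262 ((550.2158813476562, -58.47770309448242), (174.82066345214844, 87.32260131835938), 8.694385528564453) [[457.2099609375, -28.531417846679688], [470.4100341796875, -114.85057067871094], [643.2218017578125, -88.42398834228516], [630.021728515625, -2.1048355102539062]]
```

View pics/top0z.png

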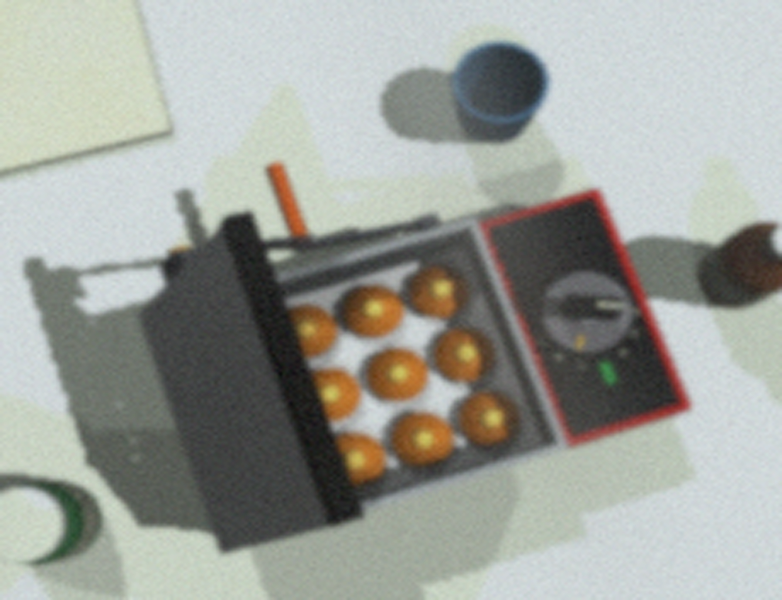

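View pics/scene0z.png

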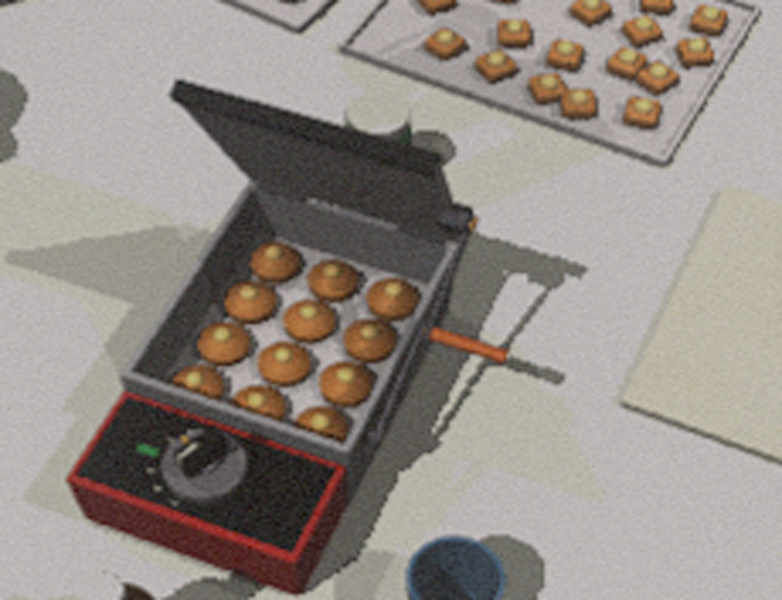

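```bash
cat >> h.py <<'E'
def fit(M,P): # warmer xy -> world xy rigid
    M=np.array(M,float);P=np.array(P,float);a=M-M.mean(0);b=P-P.mean(0)
    th=np.arctan2((a[:,0]*b[:,1]-a[:,1]*b[:,0]).sum(),(a*b).sum());c,s=np.cos(th),np.sin(th);R=np.array([[c,-s],[s,c]])
    t=P.mean(0)-R@M.mean(0);return th,t,P-(M@R.T+t)
E
python3 - <<'E'
from h import *
M=[[.09,-.08],[.09,-.17],[-.09,-.17],[-.09,-.08]]
Z={"top":[[482,226],[598,192],[690,408],[568,445]],"scene":[[343,466],[297,556],[72,478],[127,395]]}
O={"top":(190,120),"scene":(220,90)}
for n in Z:
    c=pickle.load(open(n+"0.pkl","rb"));uv=np.array(Z[n])/[3.4,3]+O[n]
    P=onz(c,uv,.092);th,t,r=fit(M,P[:,:2]);print(n,np.degrees(th),t,(r*1000).round(1).tolist())
    m=mask(c,(5,190,60),(14,255,255));k,l,st,ce=cv2.connectedComponentsWithStats(m)
    for i in range(1,k):
        if st[i][4]>15:
            ys,xs=np.where(l==i);p=dep(c,np.c_[xs,ys]);print("or",st[i],ce[i],np.median(p,0).round(3))
    for nm,lo,hi in(("blue",(95,100,30),(120,255,255)),("green",(60,80,20),(95,255,255)),):
        m=mask(c,lo,hi);k,l,st,ce=cv2.connectedComponentsWithStats(m)
        for i in range(1,k):
            if st[i][4]>15: ys,xs=np.where(l==i);print(nm,st[i],dep(c,np.c_[xs,ys]).min(0).round(3),dep(c,np.c_[xs,ys]).max(0).round(3))
E
```

```text
top 8.500153818013512 [0.5255971 0.0633327] [[-2.9, -3.9], [-3.7, 2.9], [2.7, 3.0], [3.8, -2.0]]
or [ 98 388   7   8  45] [100.62222222 391.97777778] [0.266 0.609 0.018]
or [135 389  14  11 127] [141.22834646 394.7480315 ] [0.248 0.508 0.021]
green [366 240   6   8  33] [ 0.493 -0.071  0.091] [ 0.509 -0.061  0.098]
green [207 284   7  21  55] [0.432 0.075 0.065] [0.476 0.311 0.966]
scene 9.563061989634038 [0.53087098 0.06571746] [[-3.5, -4.7], [-5.1, 3.6], [3.0, 4.7], [5.7, -3.7]]
green [260 238   7   4  19] [ 0.497 -0.069  0.091] [ 0.511 -0.061  0.097]
```

```bash
cat > ov.py <<'E'
from h import *
def W(th,t,p): 
    c,s=np.cos(th),np.sin(th);p=np.array(p,float).reshape(-1,3);return np.c_[p[:,:2]@np.array([[c,s],[-s,c]])+t,p[:,2]]
def ov(c,th,t,x0,y0,w,h,sc,fn,extra=()):
    im=np.clip(cv2.resize(c["image"][y0:y0+h,x0:x0+w],None,fx=sc,fy=sc,interpolation=cv2.INTER_CUBIC)*1.6,0,255).astype(np.uint8)
    def ln(pts,col):
        q=proj(c,W(th,t,pts));q=((q-[x0,y0]+.5)*sc).astype(int);cv2.polylines(im,[q.reshape(-1,1,2)],False,col,1)
    b=lambda x1,x2,y1,y2,z:[[x1,y1,z],[x2,y1,z],[x2,y2,z],[x1,y2,z],[x1,y1,z]]
    ln(b(-.09,.09,-.17,-.08,.092),(255,255,0));ln(b(-.09,.09,-.08,.14,.112),(255,0,255))
    ln([[.107,.033,.133],[.164,.033,.133]],(0,255,0))
    a=np.linspace(0,6.3,40);ln(np.c_[.03*np.cos(a),-.125+.03*np.sin(a),.108+0*a],(0,255,255));ln([[0,-.125,.112],[0,-.125,.144]],(0,255,0))
    cv2.imwrite(fn,im)
E
python3 - <<'E'
from ov import *
th=np.radians(9.0);t=np.array([.528,.0645])
ov(pickle.load(open("top0.pkl","rb")),th,t,220,150,190,150,4,"pics/ovt1.png")
ov(pickle.load(open("scene0.pkl","rb")),th,t,225,100,170,190,3,"pics/ovs1.png")
E
```

```text
(no output)
```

View pics/ovt1.png

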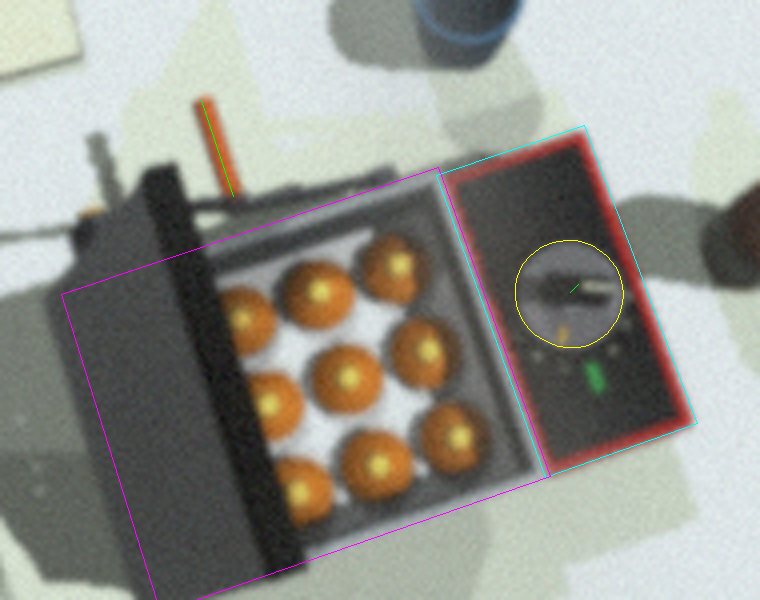

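View pics/ovs1.png

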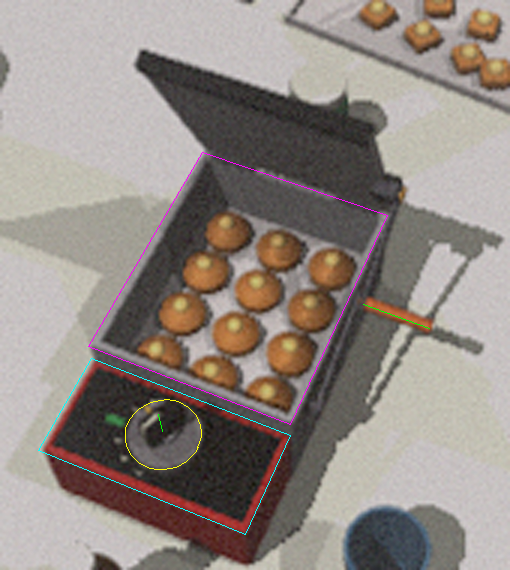

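```bash
python3 - <<'E'
from ov import *
from scipy.spatial.transform import Rotation as Ro
th=np.radians(9.0);t=np.array([.528,.0645])
c=pickle.load(open("top0.pkl","rb"));s=pickle.load(open("scene0.pkl","rb"));w=pickle.load(open("wrist0.pkl","rb"))
iv=lambda P:(np.array(P)[:,:2]-t)@np.array([[np.cos(th),-np.sin(th)],[np.sin(th),np.cos(th)]])
P=onz(c,[[337,142]],.085);print("cup",P,iv(P))
P=onz(c,[[198,292]],.1);print("jar",P,iv(P))
P=onz(c,[[418,204]],.16);print("syrup",P,iv(P))
R,tt=RT(w);cp=-R.T@tt;Rt=Ro.from_rotvec([-.63142911,-3.07671608,.00322451]).as_matrix()
print("cam in tool",Rt.T@(cp-[.22605,.52785,.20432]),"axis",Rt.T@R[2])
print("pin@.152",W(th,t,[.152,.033,.133]),"timer",W(th,t,[0,-.125,.13]))
im=np.clip(cv2.resize(c["image"][195:250,330:400],None,fx=9,fy=9,interpolation=cv2.INTER_CUBIC)*2.,0,255).astype(np.uint8);cv2.imwrite("pics/knob0.png",im)
print(proj(c,W(th,t,[[0,-.125,.144]]))-[330,195])
E
```

```text
cup [[ 0.7496811  -0.04320328  0.085     ]] [[ 0.20210333 -0.14105584]]
jar [[0.46118284 0.31980555 0.1       ]] [[-0.02605594  0.26261483]]
syrup [[ 0.55995953 -0.17593654  0.16      ]] [[-0.00604651 -0.24247594]]
cam in tool [ 0.06612915  0.00064427 -0.1774919 ] axis [-0.23534236 -0.00113391  0.97191187]
pin@.152 [[0.67296629 0.12087175 0.133     ]] timer [[ 0.54755431 -0.05896104  0.13      ]]
[[34.0676057  25.53051076]]
```

View pics/knob0.png

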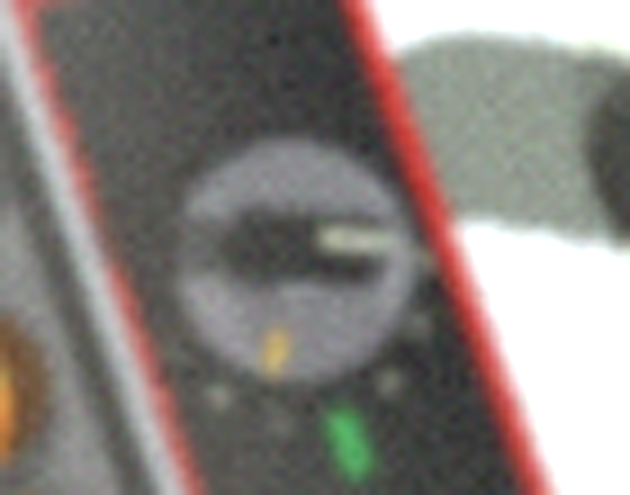

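Emit:
apply_moves(series=[[[0, 0, 1], [0, 0, -1], 0], [[0, 0, 1], [0, 0, -1], 0], [[0, 0, 1], [0, 0, -1], 0], [[0.4, -0.4, 1], [0, 0, -1], 0], [[0.8, -0.7, 0.4], [0, 0, -1], 0], [[0.8, -0.7, 0], [0, 0, -1], 0], [[0.8, -0.7, 0], [0, 0, -1], 0], [[0.8, -0.7, 0], [0, 0, -1], 0]])

```text
time: 1.15
position: [0.4058, 0.3621, 0.4274]
eef_rot: [-1.848, -2.531, 0.008]
force: [-0.3, 0.5, -0.3]
opening: 0.502
```

Emit:
apply_moves(series=[[[0.8, -0.7, 0], [0, 0, -1], 0], [[0.8, -0.7, 0], [0, 0, -1], 0], [[0.8, -0.7, 0], [0, 0, -1], 0], [[0.8, -0.7, 0], [0, 0, -1], 0], [[0.8, -0.7, 0], [0, 0, -1], 0], [[0.8, -0.7, 0], [0, 0, -1], 0], [[0.5, -0.5, 0], [0, 0, -1], 0], [[0, 0, 0], [0, 0, -1], 0]])

```text
time: 2.15
position: [0.6798, 0.114, 0.4208]
eef_rot: [-2.738, -1.51, 0.012]
force: [-0.2, 0.5, -0.4]
opening: 0.501
```

Emit:
apply_moves(series=[[[0, 0, -0.2], [0, 0, -1], 0], [[0, 0, -0.2], [0, 0, -1], 0], [[0, 0, -0.2], [0, 0, -1], 0], [[0, 0, 0], [0, 0, -1], 0], [[0, 0, 0], [0, 0, -1], 0], [[0, 0, 0], [0, 0, -1], 0], [[0, 0, 0], [0, 0, -1], 0], [[0, 0, 0], [0, 0, -1], 0]])

```text
time: 3.15
position: [0.6792, 0.1123, 0.3822]
eef_rot: [-3.113, -0.217, 0.019]
force: [0.3, 0.3, 0.2]
opening: 0.499
```

```bash
python3 - <<'E'
from bench import observe,capture
import cv2,pickle
from ov import *
s=observe();print(s["position"],s["eef_rot"],s["qpos"])
for n in("scene","wrist"):
    c=capture(n);pickle.dump(c,open(n+"1.pkl","wb"));cv2.imwrite(f"pics/{n}1.png",np.clip(c["image"]*1.5,0,255).astype(np.uint8))
E
```

```text
[0.67924901 0.11229203 0.3822043 ] [-3.11312828 -0.21718684  0.01940815] [0.02813469 0.40388282 0.93578829 0.0209243  1.81516385 1.46455531]
```

View pics/scene1.png

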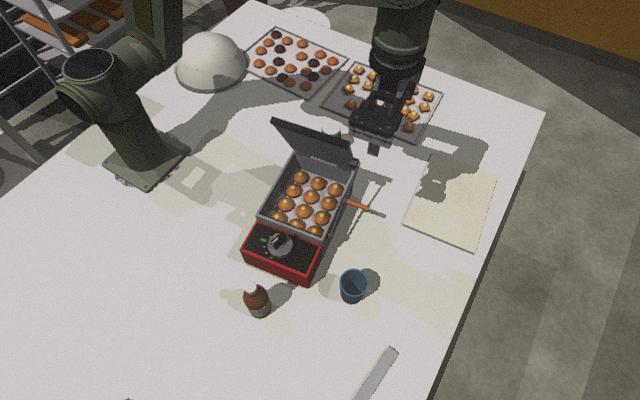

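View pics/wrist1.png

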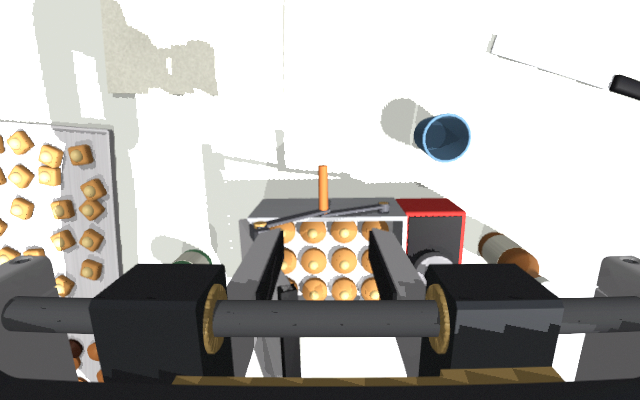

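```bash
python3 - <<'E'
from ov import *
th=np.radians(9.0);t=np.array([.528,.0645])
c=pickle.load(open("wrist1.pkl","rb"))
m=mask(c,(8,170,80),(20,255,255));m[:155]=0;m[215:]=0;m[:,:315]=0;m[:,335:]=0
ys,xs=np.where(m>0);print(len(xs))
P=dep(c,np.c_[xs,ys]);print(np.percentile(P[:,2],[5,50,95]))
for y in(168,180,195,206):
    r=xs[ys==y]; 
    if len(r): print(y,r.min(),r.max(),onz(c,[[r.mean(),y]],.137))
print(xs[ys==ys.min()],ys.min(),ys.max(),onz(c,[[324,ys.min()]],.133))
print("model ends",W(th,t,[[.107,.033,.133],[.164,.033,.133]]))
# red console corners, z=.092
uv=[[464,200],[396,200]];print(onz(c,uv,.092),W(th,t,[[.09,-.17,.092],[.09,-.08,.092]]))
E
```

```text
134
[0.13294432 0.13572096 0.13744731]
168 319 321 [[0.68459844 0.12473869 0.137     ]]
180 319 321 [[0.66962072 0.12275646 0.137     ]]
195 320 321 [[0.65062963 0.11960689 0.137     ]]
206 320 327 [[0.63676201 0.11498416 0.137     ]]
[319 320 321 322 323 324 325 326] 166 209 [[0.68716306 0.12018315 0.133     ]]
model ends [[0.62852032 0.1138322  0.133     ]
 [0.68481855 0.12274897 0.133     ]]
[[ 0.6610865  -0.08041879  0.092     ]
 [ 0.64769185  0.0141822   0.092     ]] [[ 6.43485810e-01 -8.93279160e-02  9.20000000e-02]
 [ 6.29406708e-01 -4.35965394e-04  9.20000000e-02]]
```

Emit:
apply_moves(series=[[[-0.06, 0.09, -0.8], [0, 0, 0.17], 0], [[-0.06, 0.09, -0.8], [0, 0, 0], 0], [[0, 0, -0.8], [0, 0, 0], 0], [[0, 0, -0.8], [0, 0, 0], 0], [[0, 0, -0.8], [0, 0, 0], 0], [[0, 0, 0], [0, 0, 0], 0]])

```text
time: 4.0
position: [0.6715, 0.1215, 0.1763]
eef_rot: [-3.109, -0.271, 0.019]
force: [0.2, 0.4, 1.4]
opening: 0.503
```

```bash
python3 - <<'E'
from bench import observe,capture
import cv2,pickle
from ov import *
for n in("scene","wrist"):
    c=capture(n);cv2.imwrite(f"pics/{n}2.png",np.clip(c["image"]*(1.5 if n=="scene" else 1),0,255).astype(np.uint8)[:300,200:500] if n=="scene" else c["image"])
E
```

```text
(no output)
```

View pics/wrist2.png

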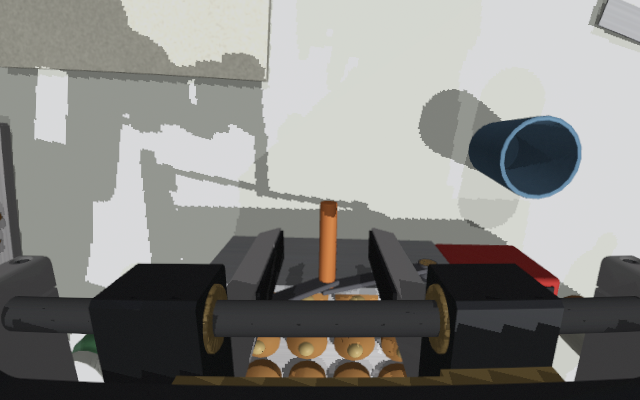

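View pics/scene2.png

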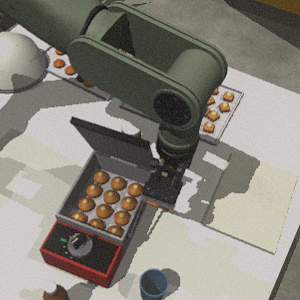

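```bash
python3 - <<'E'
from bench import capture
from ov import *
th=np.radians(9.0);t=np.array([.528,.0645])
c=capture("scene")
uv=np.stack(np.meshgrid(np.arange(640),np.arange(400)),-1).reshape(-1,2)
P=dep(c,uv);P=P[(P[:,2]>.2)]
for x in np.arange(.3,.85,.05):
    q=P[abs(P[:,0]-x)<.025]
    q=q[q[:,2]>.33]
    if len(q): print(x.round(2),len(q),"z",np.percentile(q[:,2],[1,50,99]).round(3),"y",np.percentile(q[:,1],[1,99]).round(3))
q=P[(P[:,2]<.33)];print(q[:,2].max())
E
```

```text
0.35 39 z [0.579 0.587 0.592] y [0.048 0.052]
0.4 489 z [0.558 0.585 0.605] y [0.049 0.055]
0.45 1172 z [0.541 0.586 0.612] y [0.052 0.072]
0.5 2217 z [0.517 0.585 0.608] y [0.05  0.152]
0.55 3413 z [0.505 0.563 0.59 ] y [0.051 0.161]
0.6 2895 z [0.498 0.549 0.581] y [0.053 0.163]
0.65 3124 z [0.372 0.552 0.574] y [0.055 0.165]
0.7 4063 z [0.343 0.54  0.567] y [0.056 0.167]
0.3299812482602461
```

Emit:
apply_moves(series=[[[0, 0, -0.6], [0, 0, 0], 0], [[0, 0, -0.6], [0, 0, 0], 0], [[0, 0, -0.2], [0, 0, 0], 0], [[0, 0, 0], [0, 0, 0], 0]])

```text
time: 4.65
position: [0.685, 0.1222, 0.1261]
eef_rot: [-3.11, -0.273, -0.038]
force: [0.6, -0.3, 0.7]
opening: 0.503
```

```bash
python3 - <<'E'
from bench import observe
s=observe();print(s["qpos"],s["joint_velocities"],s["effort"],s["position"],s["force"])
E
```

```text
[0.04234307 0.50499417 1.31231457 0.02100637 1.30111118 1.43250619] [-0.00036863 -0.0163242  -0.02372746  0.00171321  0.00572408 -0.00345018] [-2.03128264e-02 -4.78679001e+01 -2.70929253e+01  9.70745995e-02
 -1.89878200e-01 -9.66480802e-04] [0.68504258 0.12222835 0.1260636 ] [ 0.57335276 -0.29907012  0.66874049]
```

Emit:
apply_moves(series=[[[-0.13, 0, -0.14], [0, 0.12, 0], 0], [[-0.13, 0, -0.14], [0, 0.12, 0], 0], [[0, 0, 0], [0, 0, 0], 0]])

```text
time: 5.03
position: [0.6736, 0.1224, 0.1155]
eef_rot: [-3.108, -0.273, -0.006]
force: [0.1, -0.6, 0.5]
opening: 0.499
```

Emit:
apply_moves(series=[[[0, 0, 0], [0, 0, 0], -0.6], [[0, 0, 0], [0, 0, 0], -0.75], [[0, 0, 0], [0, 0, 0], -1], [[0, 0, 0], [0, 0, 0], -1]])

```text
time: 5.52
position: [0.6742, 0.1216, 0.1161]
eef_rot: [-3.11, -0.273, -0.008]
force: [-1.6, -0.2, 2.1]
opening: 0.119
```

Emit:
apply_moves(series=[[[0.01, -0.06, 0.11], [0, 0, 0], -1], [[0, 0, 0], [0, 0, 0], -1], [[0.01, -0.07, 0.11], [0, 0, 0], -1], [[0, 0, 0], [0, 0, 0], -1], [[0.01, -0.075, 0.11], [0, 0, 0], -1], [[0, 0, 0], [0, 0, 0], -1]])

```text
time: 6.28
position: [0.6758, 0.1121, 0.1329]
eef_rot: [-3.108, -0.272, -0.008]
force: [-0.2, 0.1, -0.3]
opening: 0.117
```

Emit:
apply_moves(series=[[[0.01, -0.08, 0.1], [0, 0, 0], -1], [[0, 0, 0], [0, 0, 0], -1], [[0.015, -0.09, 0.1], [0, 0, 0], -1], [[0, 0, 0], [0, 0, 0], -1]])

```text
time: 6.78
position: [0.6771, 0.1034, 0.1434]
eef_rot: [-3.107, -0.273, -0.008]
force: [-0.2, -0.3, 0.0]
opening: 0.116
```

```bash
python3 - <<'E'
from bench import observe,capture
import cv2,pickle
from ov import *
print(observe()["force"])
for n in("scene","wrist"):
    c=capture(n);cv2.imwrite(f"pics/{n}3.png",np.clip(cv2.resize(c["image"][80:260,220:420],None,fx=3,fy=3)*1.5,0,255).astype(np.uint8) if n=="scene" else c["image"])
E
```

```text
[-0.18463638 -0.25536074  0.02877023]
```

View pics/scene3.png

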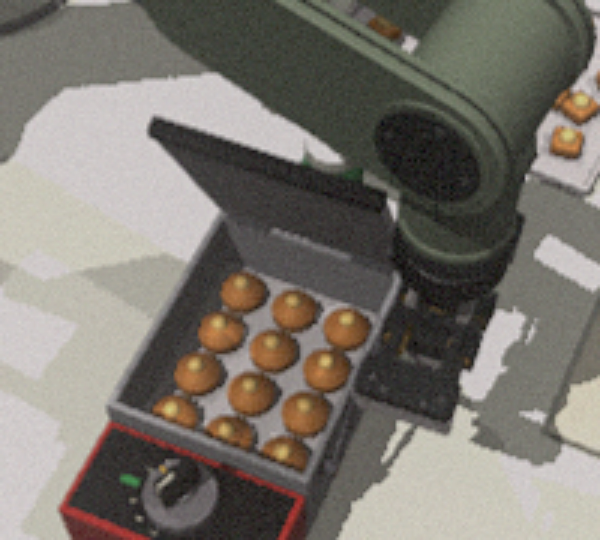

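View pics/wrist3.png

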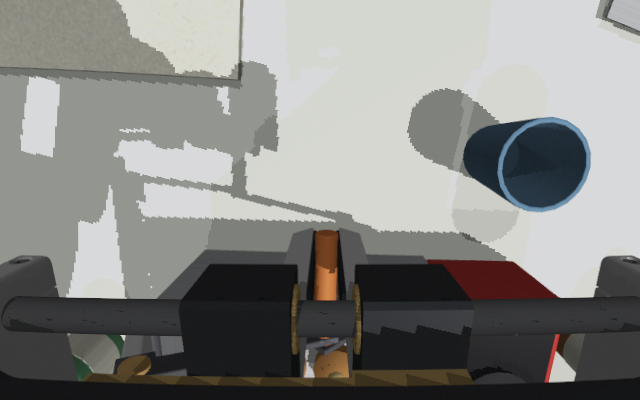

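```bash
python3 - <<'E'
import numpy as np
from scipy.optimize import brentq
F=np.array([-50,92.]);H=np.array([140,112.])
def f(l,a):
    ang=np.radians(66)-l;h=H+90*np.array([-np.cos(ang),np.sin(ang)])
    k=F+93*np.array([np.cos(a),np.sin(a)]);return np.hypot(*(h-k))-93
p=None
for a in range(42,71,2):
    A=np.radians(a)
    ls=np.linspace(0,1.2,400);v=[f(l,A) for l in ls]
    r=[brentq(f,ls[i],ls[i+1],args=(A,)) for i in range(399) if v[i]*v[i+1]<0]
    k=F+93*np.array([np.cos(A),np.sin(A)]);print(a,np.round(r,3),k.round(1))
E
```

```text
42 [0.003] [ 19.1 154.2]
44 [0.015] [ 16.9 156.6]
46 [0.028] [ 14.6 158.9]
48 [0.045] [ 12.2 161.1]
50 [0.063] [  9.8 163.2]
52 [0.083] [  7.3 165.3]
54 [0.106] [  4.7 167.2]
56 [0.132] [  2.  169.1]
58 [0.159] [ -0.7 170.9]
60 [0.19] [ -3.5 172.5]
62 [0.223] [ -6.3 174.1]
64 [0.259] [ -9.2 175.6]
66 [0.299 1.198] [-12.2 177. ]
68 [0.344 1.153] [-15.2 178.2]
70 [0.394 1.105] [-18.2 179.4]
```

Emit:
apply_moves(series=[[[0, 0, 0], [0, 0, 0], -0.4], [[0, 0, 0], [0, 0, 0], -0.2], [[0, 0, 0.3], [0, 0, 0], -0.2], [[0, 0, 0.8], [0, 0, 0], -0.2], [[0, 0, 0.8], [0, 0, 0], -0.2], [[0, 0, 0.8], [0, 0, 0], -0.4], [[0, 0, 0.8], [0, 0, 0], -1], [[0, 0, 0.8], [0, 0, 0], -1]])

```text
time: 7.88
position: [0.6736, 0.1023, 0.3663]
eef_rot: [-3.108, -0.274, 0.0]
force: [-0.3, -0.4, -0.8]
opening: 0.125
```

```bash
python3 - <<'E'
from bench import observe,capture
import cv2,pickle
from ov import *
s=observe();print(s["position"],s["eef_rot"],s["force"])
for n in("scene","wrist"):
    c=capture(n);pickle.dump(c,open(n+"4.pkl","wb"));cv2.imwrite(f"pics/{n}4.png",np.clip(cv2.resize(c["image"][80:260,220:420],None,fx=3,fy=3)*1.5,0,255).astype(np.uint8) if n=="scene" else c["image"])
E
```

```text
[0.67356263 0.1022681  0.36628729] [-3.10846060e+00 -2.73607135e-01  3.90567957e-04] [-0.26185173 -0.39547099 -0.7671179 ]
```

View pics/scene4.png

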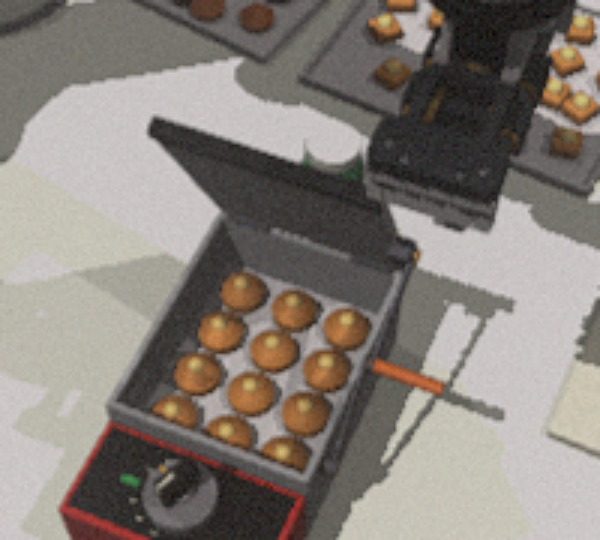

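View pics/wrist4.png

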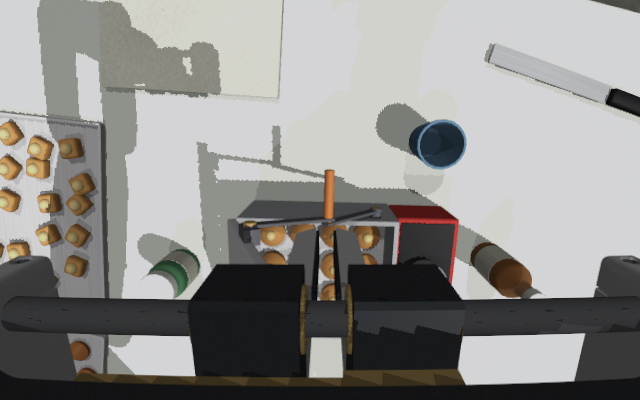

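```bash
python3 - <<'E'
from ov import *
th=np.radians(9.0);t=np.array([.528,.0645])
for n in("scene","wrist"):
  c=pickle.load(open(n+"4.pkl","rb"))
  for a in(26.3,34,40,46):
    A=np.radians(a);y,z=-.05+.093*np.cos(A),.092+.093*np.sin(A)
    print(n,a,proj(c,W(th,t,[[.107,y,z],[.164,y,z]])).round(1).tolist())
c=pickle.load(open("wrist4.pkl","rb"));m=mask(c,(5,150,60),(20,255,255));m[:165]=0;m[222:]=0;m[:,:318]=0;m[:,340:]=0
ys,xs=np.where(m>0);P=dep(c,np.c_[xs,ys]);print(xs.mean(),np.percentile(P,[5,50,95],axis=0))
E
```

```text
scene 26.3 [[345.8, 200.9], [367.8, 208.7]]
scene 34 [[345.1, 200.6], [367.4, 208.6]]
scene 40 [[344.4, 200.9], [366.9, 208.9]]
scene 46 [[343.6, 201.5], [366.3, 209.6]]
wrist 26.3 [[313.0, 213.8], [313.5, 168.9]]
wrist 34 [[317.6, 216.1], [318.2, 170.2]]
wrist 40 [[322.2, 217.9], [322.9, 171.1]]
wrist 46 [[327.6, 219.6], [328.5, 172.1]]
328.79411764705884 [[0.63572396 0.09268123 0.15799398]
 [0.66203113 0.09983175 0.16141429]
 [0.68811458 0.10627209 0.1630545 ]]
```

Emit:
apply_moves(series=[[[-0.8, 0.35, 0.1], [0, 0, 0], -1], [[-0.8, 0.35, 0], [0, 0, 0], -1], [[-0.8, 0.35, 0], [0, 0, 0], -1], [[-0.7, 0.2, 0], [0, 0, 0], -1], [[0, 0, 0], [0, 0, 0], -1]])

```text
time: 8.6
position: [0.5159, 0.1656, 0.3763]
eef_rot: [-3.109, -0.273, -0.018]
force: [0.2, 0.3, -0.6]
opening: 0.006
```

Emit:
apply_moves(series=[[[0.02, -0.1, -0.5], [0, 0, 0], -1], [[0.02, -0.1, -0.5], [0, 0, 0], -1], [[0, 0, -0.5], [0, 0, 0], -1], [[0, 0, 0], [0, 0, 0], -1]])

```text
time: 9.1
position: [0.5202, 0.1539, 0.2994]
eef_rot: [-3.111, -0.271, -0.022]
force: [-0.3, -1.1, -0.4]
opening: 0.003
```

Emit:
apply_moves(series=[[[0.015, -0.1, 0], [0, 0, 0], -1], [[0.015, -0.1, 0], [0, 0, 0], -1], [[0.015, -0.1, 0], [0, 0, 0], -1], [[0, 0, 0], [0, 0, 0], -1]])

```text
time: 9.6
position: [0.5255, 0.1373, 0.3031]
eef_rot: [-3.111, -0.27, -0.032]
force: [0.2, 0.3, 1.1]
opening: 0.008
```

Emit:
apply_moves(series=[[[0.02, -0.14, -0.14], [0, 0, 0], -1], [[0.02, -0.14, -0.14], [0, 0, 0], -1], [[0.02, -0.14, -0.1], [0, 0, 0], -1], [[0, 0, 0], [0, 0, 0], -1]])

```text
time: 10.1
position: [0.5293, 0.1154, 0.2843]
eef_rot: [-3.11, -0.27, -0.037]
force: [-0.2, -0.3, 0.5]
opening: 0.005
```

```bash
python3 - <<'E'
from bench import observe,capture
import cv2,pickle
from ov import *
s=observe();print(s["position"],s["eef_rot"],s["force"])
for n in("scene","top"):
    c=capture(n);x0,y0=(220,80) if n=="scene" else (200,130);cv2.imwrite(f"pics/{n}5.png",np.clip(cv2.resize(c["image"][y0:y0+180,x0:x0+200],None,fx=3,fy=3)*1.5,0,255).astype(np.uint8))
E
```

```text
[0.52929665 0.11544002 0.28432643] [-3.11003499 -0.27023071 -0.03691411] [-0.19031307 -0.33921643  0.47721513]
```

View pics/scene5.png

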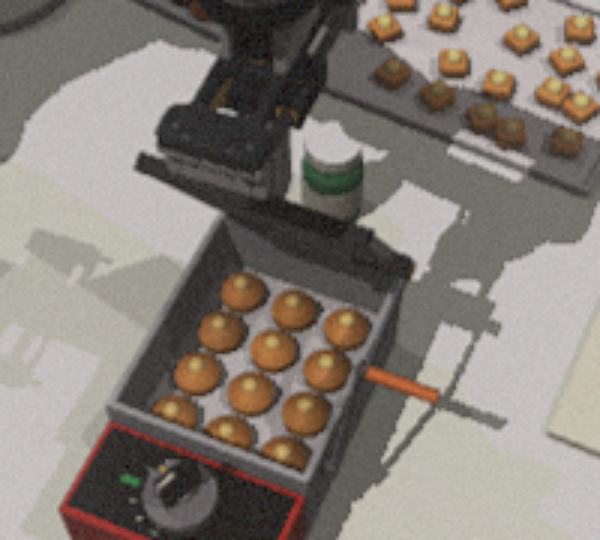

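View pics/top5.png

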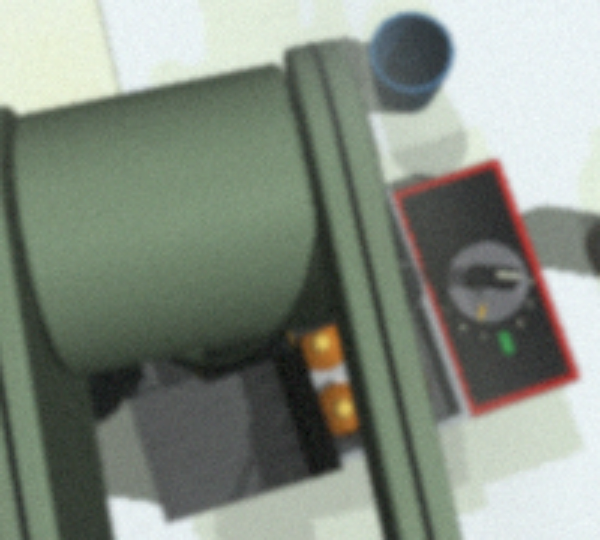

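Emit:
apply_moves(series=[[[0.018, -0.12, -0.08], [0, 0, 0], -1], [[0.018, -0.12, -0.08], [0, 0, 0], -1], [[0.018, -0.11, -0.09], [0, 0, 0], -1], [[0.018, -0.11, -0.09], [0, 0, 0], -1], [[0.018, -0.11, -0.095], [0, 0, 0], -1], [[0.018, -0.11, -0.095], [0, 0, 0], -1], [[0.016, -0.1, -0.1], [0, 0, 0], -1], [[0.016, -0.1, -0.1], [0, 0, 0], -1]])

```text
time: 11.2
position: [0.5369, 0.0689, 0.2463]
eef_rot: [-3.11, -0.272, -0.039]
force: [-0.5, 0.0, 1.7]
opening: 0.005
```

Emit:
apply_moves(series=[[[0.015, -0.09, -0.13], [0, 0, 0], -1], [[0.013, -0.085, -0.115], [0, 0, 0], -1], [[0.013, -0.085, -0.115], [0, 0, 0], -1], [[0.012, -0.08, -0.12], [0, 0, 0], -1], [[0.012, -0.08, -0.12], [0, 0, 0], -1], [[0.01, -0.07, -0.125], [0, 0, 0], -1], [[0.01, -0.07, -0.125], [0, 0, 0], -1], [[0.01, -0.06, -0.13], [0, 0, 0], -1]])

```text
time: 12.2
position: [0.5421, 0.0354, 0.1934]
eef_rot: [-3.111, -0.272, -0.039]
force: [0.2, 0.2, 1.0]
opening: 0.008
```

Emit:
apply_moves(series=[[[0.008, -0.05, -0.13], [0, 0, 0], -1], [[0.008, -0.05, -0.13], [0, 0, 0], -1], [[0.006, -0.04, -0.135], [0, 0, 0], -1], [[0.006, -0.04, -0.135], [0, 0, 0], -1], [[0.005, -0.03, -0.135], [0, 0, 0], -1], [[0.005, -0.03, -0.135], [0, 0, 0], -1], [[0.003, -0.02, -0.135], [0, 0, 0], -1], [[0.003, -0.02, -0.135], [0, 0, 0], -1]])

```text
time: 13.2
position: [0.5442, 0.0202, 0.1358]
eef_rot: [-3.111, -0.272, -0.038]
force: [0.3, -0.7, 0.1]
opening: 0.007
```

Emit:
apply_moves(series=[[[0, -0.01, -0.13], [0, 0, 0], -1], [[0, 0, -0.1], [0, 0, 0], -1], [[0, 0, -0.05], [0, 0, 0], -1], [[0, 0, 0], [0, 0, 0], -1]])

```text
time: 13.7
position: [0.5444, 0.0197, 0.1248]
eef_rot: [-3.111, -0.273, -0.037]
force: [0.6, -0.3, 0.1]
opening: 0.004
```

Emit:
apply_moves(series=[[[0, 0, -0.08], [0, 0, 0], -1], [[0, 0, -0.08], [0, 0, 0], -1]])

```text
time: 13.95
position: [0.5451, 0.0198, 0.124]
eef_rot: [-3.111, -0.274, -0.038]
force: [-11.6, 0.6, 27.6]
opening: 0.006
```

```bash
python3 - <<'E'
from bench import observe,capture
from ov import *
s=observe();print(s["position"],s["force"])
for n in("scene","top"):
    c=capture(n);x0,y0=(220,80) if n=="scene" else (200,130);cv2.imwrite(f"pics/{n}6.png",np.clip(cv2.resize(c["image"][y0:y0+180,x0:x0+200],None,fx=3,fy=3)*1.5,0,255).astype(np.uint8))
E
```

```text
[0.54512877 0.01980772 0.1239709 ] [-11.58296398   0.63031483  27.56188275]
```

View pics/scene6.png

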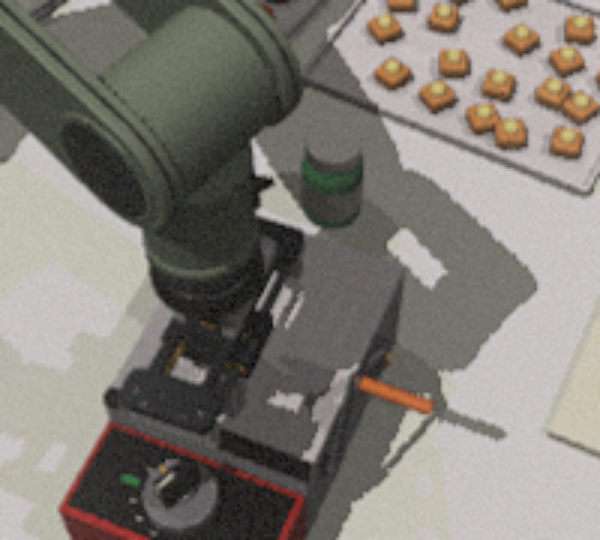

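Emit:
apply_moves(series=[[[0, 0, 0.3], [0, 0, 0], -1], [[0, 0, 0.8], [0, 0, 0], -1], [[0, 0, 0.8], [0, 0, 1], -1], [[0, 0, 0.8], [0, 0, 1], -1], [[0, -0.4, 0.3], [0, 0, 1], -0.3], [[0, -0.4, 0], [0, 0, 1], -0.3], [[0, -0.4, 0], [0, 0, 1], -0.3], [[0, -0.4, 0], [0, 0, 1], -0.3]])

```text
time: 15.05
position: [0.543, -0.0594, 0.275]
eef_rot: [-2.853, -1.255, -0.022]
force: [-0.5, -0.2, -0.2]
opening: 0.344
```

Emit:
apply_moves(series=[[[0, 0, 0], [0, 0, 1], -0.3], [[0, 0, 0], [0, 0, 1], -0.3], [[0, 0, 0], [0, 0, 1], -0.3], [[0, 0, 0], [0, 0, 1], -0.3], [[0, 0, 0], [0, 0, 1], -0.3], [[0, 0, 0], [0, 0, 0], -0.3]])

```text
time: 15.8
position: [0.5418, -0.0603, 0.2692]
eef_rot: [-2.411, -1.963, -0.005]
force: [0.4, -0.4, -0.2]
opening: 0.347
```

```bash
python3 - <<'E'
from bench import observe,capture
from ov import *
from scipy.spatial.transform import Rotation as Ro
s=observe();R=Ro.from_rotvec(s["eef_rot"]).as_matrix();print(s["position"],s["force"],"yaw",np.degrees(np.arctan2(R[1,0],R[0,0])),R[:,2],s["qpos"])
for n in("top","wrist"):
    c=capture(n);pickle.dump(c,open(n+"7.pkl","wb"));cv2.imwrite(f"pics/{n}7.png",np.clip(cv2.resize(c["image"][130:310,200:400],None,fx=3,fy=3)*1.5,0,255).astype(np.uint8) if n=="top" else c["image"])
E
```

```text
[ 0.54182408 -0.06030738  0.26921185] [ 0.36856008 -0.42755725 -0.23415381] yaw 78.2804505046392 [-0.01795608  0.02760793 -0.99945754] [-0.28329111  0.11571703  1.51489062  0.02150317  1.53595867 -0.08003504]
```

View pics/wrist7.png

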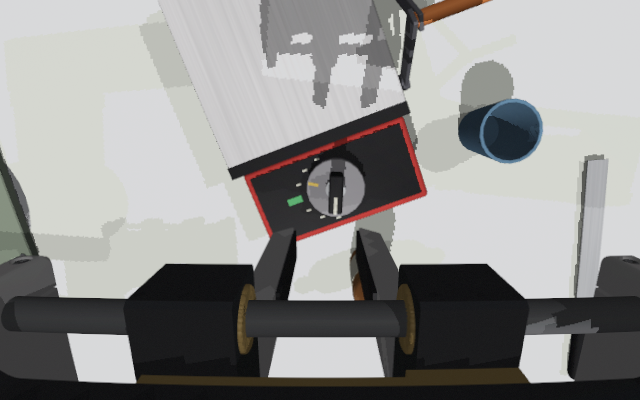

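View pics/top7.png

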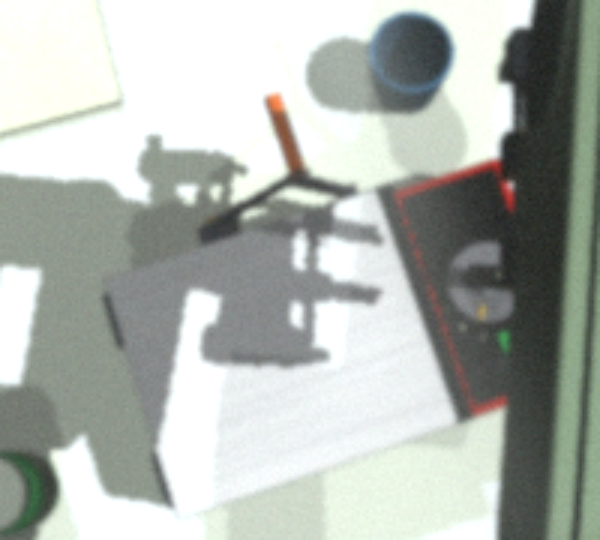

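```bash
python3 - <<'E'
from ov import *
th=np.radians(9.0);t=np.array([.528,.0645])
c=pickle.load(open("wrist7.pkl","rb"))
im=cv2.resize(c["image"][110:250,230:440],None,fx=3.6,fy=3.6,interpolation=cv2.INTER_CUBIC)
cv2.imwrite("pics/knob7.png",im)
ov(c,th,t,230,110,210,140,3.6,"pics/ovw7.png")
hsv=cv2.cvtColor(c["image"],cv2.COLOR_BGR2HSV)
m=cv2.inRange(hsv,(0,100,80),(8,255,255))|cv2.inRange(hsv,(174,100,80),(180,255,255))
ys,xs=np.where(m[110:250,235:432]>0);pts=np.c_[xs+235,ys+110]
P=onz(c,pts,.092);r=cv2.minAreaRect((P[:,:2]*1000).astype(np.float32));print(r);
# ring: gray pixels at z~.108
uv=np.stack(np.meshgrid(np.arange(290,385),np.arange(145,235)),-1).reshape(-1,2)
Q=dep(c,uv);k=(abs(Q[:,2]-.108)<.006);col=c["image"][uv[:,1],uv[:,0]].astype(int)
g=k&(col.min(1)>90)&(hsv[uv[:,1],uv[:,0],1]<40)
mm=np.zeros((400,640),np.uint8);mm[uv[g][:,1],uv[g][:,0]]=255
cs=max(cv2.findContours(mm,cv2.RETR_EXTERNAL,cv2.CHAIN_APPROX_NONE)[0],key=cv2.contourArea)
h=onz(c,cv2.convexHull(cs).reshape(-1,2),.108)[:,:2]*1000
print("ring",cv2.minEnclosingCircle(h.astype(np.float32)),"model",W(th,t,[0,-.125,.108]))
b=(Q[:,2]>.125)&(Q[:,2]<.16);print(b.sum(),np.median(Q[b],0),cv2.minAreaRect((Q[b][:,:2]*1000).astype(np.float32)),np.percentile(Q[b][:,2],[5,50,95]))
E
```

```text
((550.2988891601562, -58.37750244140625), (175.40335083007812, 86.80408477783203), 8.74085521697998)
ring ((549.738037109375, -58.82439422607422), 29.421079635620117) model [[ 0.54755431 -0.05896104  0.108     ]]
572 [ 0.54961118 -0.05785208  0.14217472] ((545.759521484375, -42.159053802490234), (25.803903579711914, 70.54779052734375), 12.192867279052734) [0.13847536 0.14217472 0.14346471]
```

View pics/knob7.png

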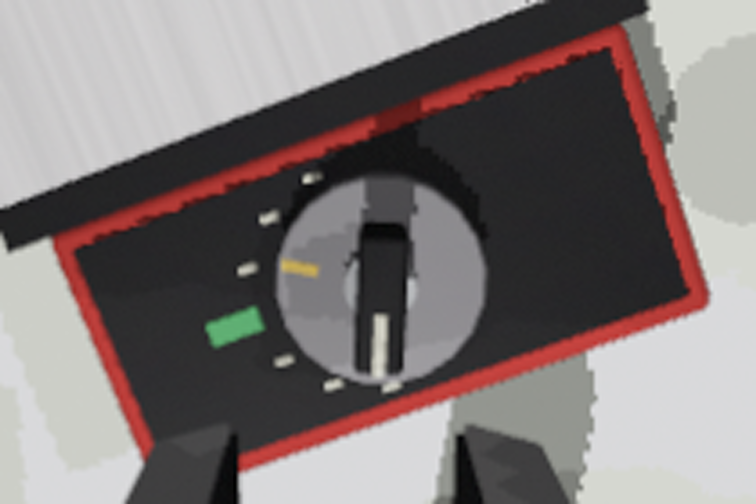

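View pics/ovw7.png

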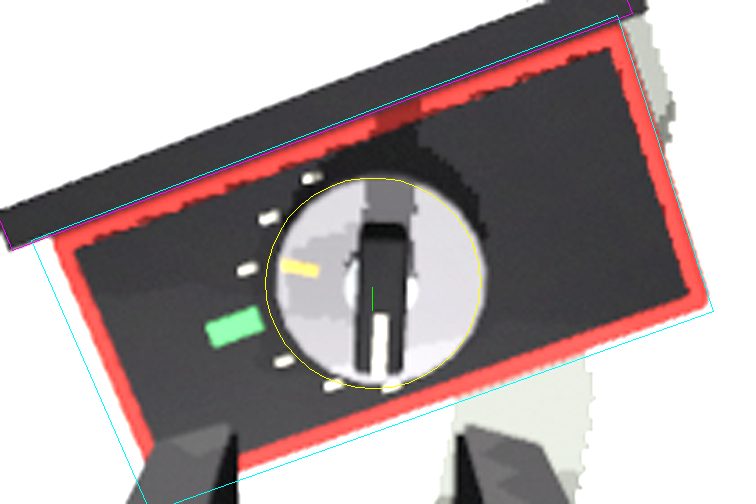

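```bash
python3 - <<'E'
from ov import *
c=pickle.load(open("wrist7.pkl","rb"))
uv=np.array([[383.5,240],[380,370],[381,318],[379.5,348]])/3.6+[230,110]
P=onz(c,uv-.4,.144);print(P)
for i,j in((0,1),(2,3)):
    d=P[j]-P[i];print(np.degrees(np.arctan2(d[1],d[0])),np.hypot(*d[:2]))
E
```

```text
[[ 0.55380992 -0.04210135  0.144     ]
 [ 0.54635411 -0.07450702  0.144     ]
 [ 0.54927732 -0.06134835  0.144     ]
 [ 0.5473687  -0.06886357  0.144     ]]
-102.95697298974387 0.03325231371732929
-104.25001103616087 0.00775379730224074
```

Emit:
apply_moves(series=[[[0.08, 0.02, -0.5], [-0.14, -0.09, 0], -0.3], [[0.08, 0.01, -0.5], [-0.14, -0.09, -0.1], -0.3], [[0, 0, -0.5], [0, 0, -0.1], -0.3], [[0, 0, -0.5], [0, 0, 0], -0.3], [[0, 0, 0], [0, 0, 0], -0.3], [[0, 0, 0], [0, 0, 0], -0.3]])

```text
time: 16.65
position: [0.551, -0.0588, 0.168]
eef_rot: [2.461, 1.944, 0.003]
force: [0.8, -0.7, -0.5]
opening: 0.349
```

```bash
cat > st.py <<'E'
from bench import observe
import numpy as np
from scipy.spatial.transform import Rotation as Ro
s=observe();R=Ro.from_rotvec(s["eef_rot"]).as_matrix();print(s["time"],s["position"],s["force"],"yaw",np.degrees(np.arctan2(R[1,0],R[0,0])),R[:,2],s["moment"],s["opening"])
E
python3 st.py
```

```text
16.65 [ 0.55101627 -0.05884273  0.16795422] [ 0.80658506 -0.72438134 -0.50900162] yaw 76.61529980447841 [ 0.00541484 -0.00332033 -0.99997983] [-0.08280937  0.08201149  0.00311335] 0.3485344656295036
```

Well aligned (yaw 76.6°, axis within 1 mm). Descend to TCP z ≈ 0.115.

Emit:
apply_moves(series=[[[-0.01, 0, -0.3], [0, 0, 0], -0.3], [[0, 0, -0.3], [0, 0, 0], -0.3], [[0, 0, -0.2], [0, 0, 0], -0.3], [[0, 0, -0.14], [0, 0, 0], -0.3], [[0, 0, 0], [0, 0, 0], -0.3]])

```text
time: 17.27
position: [0.5516, -0.0592, 0.1196]
eef_rot: [2.459, 1.941, 0.007]
force: [-0.3, 1.0, 0.5]
opening: 0.346
```

```bash
python3 st.py; python3 - <<'E'
from bench import capture
import cv2
cv2.imwrite("pics/wrist8.png",capture("wrist")["image"])
E
```

```text
17.275 [ 0.55160202 -0.05919507  0.11964249] [-0.28177762  0.99672225  0.5114115 ] yaw 76.57191384974266 [ 0.00860676 -0.00410248 -0.99995455] [-0.08321721  0.09126048 -0.00764641] 0.3456277794100771
```

View pics/wrist8.png

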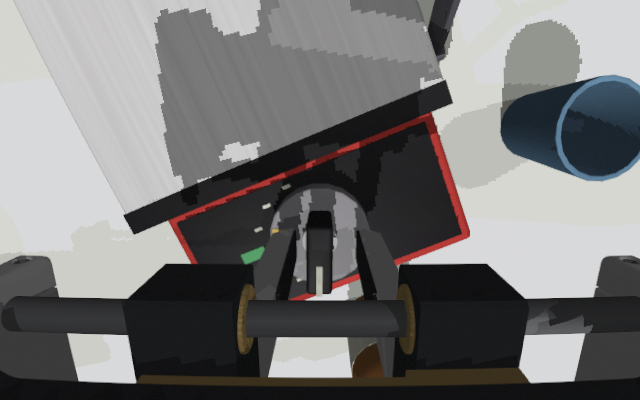

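Emit:
apply_moves(series=[[[-0.03, 0.01, -0.04], [0, 0, 0], -0.4], [[0, 0, 0], [0, 0, 0], -0.6], [[0, 0, 0], [0, 0, 0], -0.8], [[0, 0, 0], [0, 0, 0], -1], [[0, 0, 0], [0, 0, 0], -1]])

```text
time: 17.95
position: [0.5482, -0.0583, 0.1188]
eef_rot: [2.462, 1.943, 0.002]
force: [0.1, -0.0, -0.6]
opening: 0.138
```

```bash
python3 st.py
```

```text
17.95 [ 0.54821769 -0.05825715  0.11876965] [ 0.05169052 -0.02612035 -0.57272108] yaw 76.57435402784235 [ 0.00465166 -0.00342965 -0.9999833 ] [-0.01023888  0.24550994 -0.05192175] 0.1376130227700118
```

Emit:
apply_moves(series=[[[0, 0, 0], [0, 0, -0.7], -1], [[0, 0, 0], [0, 0, -0.7], -1], [[0, 0, 0], [0, 0, -0.7], -1], [[0, 0, 0], [0, 0, -0.7], -1], [[0, 0, 0], [0, 0, 0], -1]])

```text
time: 18.58
position: [0.5483, -0.0583, 0.1188]
eef_rot: [2.725, 1.551, 0.001]
force: [-0.8, -0.4, -0.3]
opening: 0.14
```

```bash
python3 st.py; python3 - <<'E'
from bench import capture
import cv2
cv2.imwrite("pics/wrist9.png",capture("wrist")["image"])
E
```

```text
18.575 [ 0.54830705 -0.05830157  0.1187526 ] [-0.83931811 -0.37882507 -0.27774996] yaw 59.30284968932195 [ 0.00316225 -0.00458522 -0.99998449] [-0.03857703  0.34698326 -0.01023304] 0.13970982084973071
```

View pics/wrist9.png

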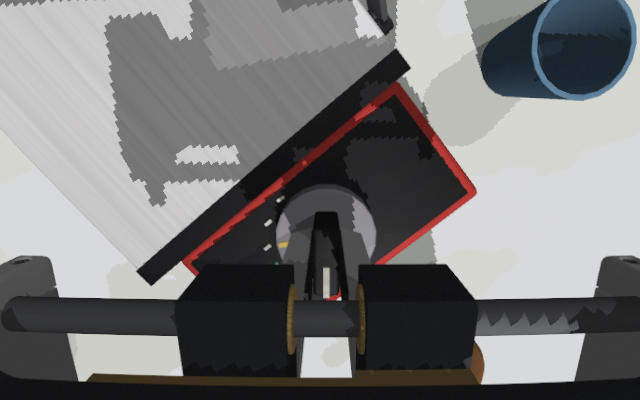

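Emit:
apply_moves(series=[[[0, 0, 0], [0, 0, -0.8], -1], [[0, 0, 0], [0, 0, -0.8], -1], [[0, 0, 0], [0, 0, -0.8], -1], [[0, 0, 0], [0, 0, -0.8], -1], [[0, 0, 0], [0, 0, -0.8], -1], [[0, 0, 0], [0, 0, -0.8], -1], [[0, 0, 0], [0, 0, -0.8], -1], [[0, 0, 0], [0, 0, -0.8], -1]])

```text
time: 19.62
position: [0.5484, -0.0585, 0.1188]
eef_rot: [3.087, 0.551, -0.002]
force: [-0.9, 0.2, 0.6]
opening: 0.135
```

```bash
python3 st.py
```

```text
19.625 [ 0.54844493 -0.05849789  0.11876279] [-0.8542199   0.24952061  0.64280603] yaw 20.245437212498715 [-2.89651169e-04 -5.65150251e-03 -9.99983988e-01] [0.05744383 0.37247738 0.01916369] 0.1345101844020892
```

Emit:
apply_moves(series=[[[0, 0, 0], [0, 0, -0.6], -1], [[0, 0, 0], [0, 0, -0.6], -1], [[0, 0, 0], [0, 0, -0.6], -1], [[0, 0, 0], [0, 0, 0], -1]])

```text
time: 20.12
position: [0.5485, -0.0585, 0.1187]
eef_rot: [3.126, 0.256, -0.003]
force: [-0.4, 0.7, 0.8]
opening: 0.137
```

```bash
python3 st.py
```

```text
20.125 [ 0.54847297 -0.05854495  0.1187418 ] [-0.44603267  0.68476232  0.75079464] yaw 9.37279721390605 [-0.0013076  -0.00528927 -0.99998516] [ 0.12780709  0.41686254 -0.01482387] 0.1367710765883944
```

Yaw 9.4° against a target of about 8.7–9°. I'll release and rise.

Emit:
apply_moves(series=[[[0, 0, 0], [0, 0, 0], -0.7], [[0, 0, 0], [0, 0, 0], -0.3], [[0, 0, 0], [0, 0, 0], -0.3], [[0, 0, 0.3], [0, 0, 0], -0.3], [[0, 0, 0.6], [0, 0, 0], -0.3], [[0, 0, 0.8], [0, 0, 0], -0.3], [[0, 0, 0.8], [0, 0, 0], -0.3], [[-0.5, 0, 0.8], [0, 0, 0], -0.3]])

```text
time: 21.12
position: [0.5229, -0.0583, 0.2894]
eef_rot: [3.126, 0.263, -0.004]
force: [-0.4, 0.4, -0.8]
opening: 0.351
```

Emit:
apply_moves(series=[[[-0.7, 0, 0.5], [0, 0, 0], -0.3], [[-0.5, 0, 0.5], [0, 0, 0], -0.3], [[0, 0, 0], [0, 0, 0], -0.3], [[0, 0, 0], [0, 0, 0], -0.3]])

```text
time: 21.62
position: [0.4634, -0.0589, 0.3496]
eef_rot: [3.12, 0.263, 0.02]
force: [0.5, -0.1, -0.4]
opening: 0.347
```

```bash
python3 st.py; python3 - <<'E'
from bench import capture
from ov import *
for n in("wrist","scene","top"):
    c=capture(n);pickle.dump(c,open(n+"10.pkl","wb"));cv2.imwrite(f"pics/{n}10.png",c["image"])
E
```

```text
21.625 [ 0.46340302 -0.05885732  0.34957755] [ 0.51622595 -0.08630006 -0.39943301] yaw 9.634443968928919 [ 0.01345574 -0.00966603 -0.99986275] [-0.00445876  0.15238424  0.04431125] 0.3472678327516746
```

View pics/wrist10.png

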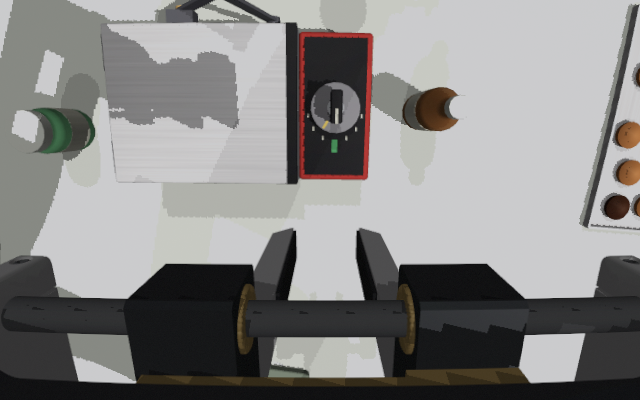

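View pics/scene10.png

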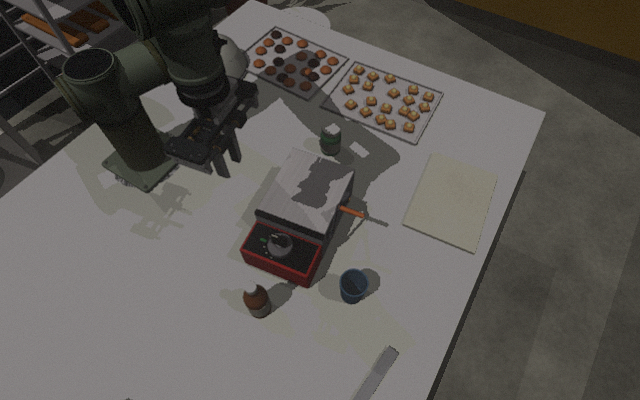

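```bash
python3 - <<'E'
from ov import *
for f in("wrist7","wrist10"):
    c=pickle.load(open(f+".pkl","rb"))
    hsv=cv2.cvtColor(c["image"],cv2.COLOR_BGR2HSV);u0,v0,u1,v1=(300,160,340,200) if f=="wrist7" else (305,80,365,138)
    m=np.zeros((400,640),np.uint8);m[v0:v1,u0:u1]=cv2.inRange(hsv,(15,90,90),(30,255,255))[v0:v1,u0:u1]
    ys,xs=np.where(m>0);P=onz(c,np.c_[xs,ys],.108);d=P.mean(0)[:2]-[.5495,-.0586];print(f,len(xs),P.mean(0),np.degrees(np.arctan2(d[1],d[0])),np.hypot(*d))
im=cv2.resize(c["image"][70:165,290:385],None,fx=6,fy=6,interpolation=cv2.INTER_CUBIC);cv2.imwrite("pics/knob10.png",im)
E
```

```text
wrist7 32 [ 0.52848193 -0.0501699   0.108     ] 158.1448675937536 0.022645658516439963
wrist10 21 [ 0.52858844 -0.0502569   0.108     ] 158.2494542113186 0.022514453980332576
```

View pics/knob10.png

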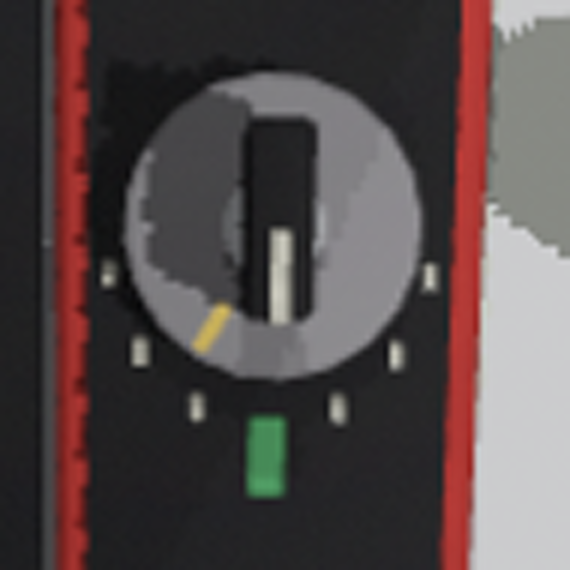

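```bash
python3 - <<'E'
from ov import *
c=pickle.load(open("wrist10.pkl","rb"))
def a(p,z):
    P=onz(c,np.array(p)/6+[290,70]-.4,z);d=P[1]-P[0];return P.round(4).tolist(),np.degrees(np.arctan2(d[1],d[0]))
print(a([[281,122],[281,318]],.144));print(a([[281,232],[281,310]],.144))
print(a([[485,20],[456,540]],.092)); print(a([[74,20],[73,540]],.092))
t0,t1=[pickle.load(open(f"scene{i}.pkl","rb"))["image"].astype(int) for i in(0,10)]
for n,(u,v) in dict(syrup=(258,300),cup=(353,286)).items():
    print(n,abs(t0-t1)[v-20:v+20,u-20:u+20].mean())
E
```

```text
([[0.5664, -0.0563, 0.144], [0.5324, -0.0622, 0.144]], np.float64(-170.10187089160408))
([[0.5475, -0.0596, 0.144], [0.5338, -0.062, 0.144]], np.float64(-170.0973427582325))
([[0.598, -0.095, 0.092], [0.4938, -0.109, 0.092]], np.float64(-172.3302834530581))
([[0.584, -0.0132, 0.092], [0.4804, -0.029, 0.092]], np.float64(-171.3527238492731))
syrup 5.465625
cup 4.6902083333333335
```

```bash
python3 - <<'E'
from ov import *
from bench import hand_in
a,b=[pickle.load(open(f"top{i}.pkl","rb")) for i in(0,10)]
for c in(a,b):
    m=mask(c,(60,60,20),(95,255,255))[270:315,180:225];ys,xs=np.where(m>0);print(len(xs),xs.mean()+180,ys.mean()+270)
print(hand_in())
E
```

```text
90 209.7 292.72222222222223
129 209.3953488372093 294.0
the job is handed in; nothing more can be done
None
```

The lid is shut and the timer line points at the green mark. The job is handed in after about 22 s of robot time; `hand_in` gives no verdict.

- **Stay:** I pinched the orange pin from above and lifted it along its arc. After I let go, the pin measured about z = 0.16 m, which puts the knee past centre with the lid still up.
- **Lid:** I pushed it down slowly from its outer face with the closed fingers. It met a firm stop at z = 0.124 m, where the shut lid's top should be, with about 28 N up and 12 N sideways at the end. It still looked shut in the last pictures.
- **Timer:** I gripped the inner bar and turned it clockwise about 67°. The white line measured −170.1°, against −171.3° for the console edge direction and −172.3° for its other edge, so it is within about 2° (0.04 rad) of the mark.
- **Thermostat ring:** the yellow mark measured within 0.2 mm of where it was before I turned the timer.
- **Bottle, cup and jar:** the arm never went near any of them. The bottle and cup look unchanged in the scene view. The jar's green patch moved 1.3 pixels (about 3 mm) in the top view; its lighting changed, so I put that down to shadow. I did not measure how upright they stand, but they look upright.

One early disagreement: the two fixed cameras placed the warmer about 5 mm apart. Wrist-camera measurements settled this before I gripped the pin and again before I gripped the timer bar.

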